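Cradle and chock a carbon frame tube

ROBOT

A 7-joint arm with a two-finger parallel gripper is mounted at the origin on the work surface. World frame = base frame: x ahead of the robot, y to its left, z up, the work surface at z = 0. Lengths are in m, angles in rad, forces in N, time in s.
With the tool pointing down it reaches from about 0.4 to 0.875 m from the base axis. Payload 6.5 kg.
Tool frame: the origin (TCP) lies at the very end of the fingers, on their centre line; the grasp point (between the pads) lies 19 mm behind it (manip.grasp_offset is the distance from the TCP to the grasp point, in m); z points along the fingers, y is the line along which they close (so a half turn about z gives the same grasp; the last joint's range is limited). The gripper opens to 88 mm and grips with 3 to 60 N. Pads are 18 mm wide; open, the fingers measure 123 mm over their backs; the gripper's body (75 mm by 187 mm) begins 45 mm behind the grasp point.
Start: joints at [-1.232, 0.536, -0.004, 1.538, 0.003, 1.067, -0.071], TCP at [0.256, 0.597, 0.239] pointing down, gripper open.
Joint ranges: [-2.7, 2.7], [-0.37, 2.16], [-1.27, 1.26], [0.24, 2.4], [-1.31, 4.45], [0.19, 1.91], [-2.76, 2.76]. Speed limits (rad/s): [2.39, 2.39, 3.14, 3.14, 3.14, 3.14, 3.14].

INTERFACE

Orientations are given as a unit quaternion [w, x, y, z].
In Python, from workcell import manip, effector, viewer gives the robot as it stands. The module is installed in compiled form; this text tells all that it offers. Calls block until the motion is done:
- manip.goto(position, orientation): joint-space move of the TCP to a pose.
- manip.movel(position, rot=None, v=0.15, max_force=None): straight line of the TCP; rot=None keeps the orientation; v is the mean speed in m/s. With max_force (N) it stops when the force on the tool has changed by that much, and returns True; else False.
- manip.set_joints(angles): joint-space move.
- effector.command_gripper(opening, f_grip=None): finger opening in m; f_grip is the grip in N (None keeps the last); returns when the fingers have stopped.
- manip.dwell(seconds).
- manip.solve_ik(position, orientation): joint angles nearest the present ones, or None.
- manip.state(): the state.
- viewer.read_camera(name): name is "scene" or "top"; returns the picture (384x512x3 uint8, blue, green, red); there is no depth.
- viewer.get_calibration(name): a dict with "fx", "fy", "cx", "cy" (pixels), "R" (3x3) and "t" (3): a world point X has camera coordinates R X + t. Camera axes: x right, y down, z forward; pixel columns grow to the right and rows downward; lengths in m; the calibration is good to about 2 mm. A picture is of the moment at which its call begins. get_calibration takes no time and is no camera call.
A pose or a line that the arm cannot do raises manip.PlanningError and nothing moves.
- manip.sign_off(): hands the job in; it is judged then, once.
The state is a dict: "t": time; "qpos": joint angles; "qd": joint speeds; "effort": joint torques, N m; "ee_pos": TCP position; "eef_rot": TCP orientation; "force": force on the tool from outside, world axes, zero at the start; "ft_torque": the same for the moment, N m; "opening": finger opening in m; "grip_force": force on a finger pad.
Only numpy, scipy, OpenCV 4.12 (cv2) and the standard library are available. Lean on these libraries where they do the work, as an engineer would, in place of code of your own. Each camera call takes 0.05 s, during which the arm holds its last target. There are 200 camera calls.

TASK

Lay the black carbon tube gently in the two grey V-cradles on the white jig, centred lengthways, without dropping it in. Then stand the yellow chock flat on the jig's board, midway between the cradles on their low, open side, its length along the tube and pushed up close to it so that the tube cannot roll out. Leave the aluminium tube and the blue block where they are.

Things in the scene. Friction and masses are not known exactly. Their poses are not given: they have to be found in the camera images.
- carbon_tube_center (a point): Black carbon tube, yellow band near each end, 300 mm long, 36 mm diameter, about 0.25 kg. The point is its middle, on the axis; x runs along it. It starts in one of the two grooves of a fixed green rack, its axis 38 mm above the table, 28 mm above the rack's board; the grey supports lie 90 to 110 mm either side of its middle, which is free to grasp.
- alu_tube_center (a point): Bystander: bare silver aluminium tube, same size (300 mm by 36 mm), in the rack's other groove, parallel to the carbon tube, 96 mm from it axis to axis. The point is its middle, x along it. Leave it there.
- chock_center (a point): Yellow plastic chock, a wedge-sided bar standing on the table: 56 mm long (x) with flat upright ends to grasp, 44 mm deep at the foot and 20 mm at the top (y), 44 mm tall, about 0.12 kg. The point is its centre, 22 mm above its foot. Both sloping sides are alike: either may face the tube.
- blue_block_center (a point): Bystander: blue plastic rectangular block, 56 by 44 by 44 mm, loose on the table. The point is its centre. Leave it there.
- jig_seat (a point): On the fixed white jig: where the middle of the tube lies when seated in both V-cradles. x along the seat, z up, +y towards the steep flanks (18 mm above this point at y 42 mm), -y the low flanks (ending 7 mm below it at y -28 mm). Grey cradles: 24 mm thick, centred at x -100 and 100 mm; clear board between them, its top 30 mm below this point, 15 mm above the table, reaching y -115 mm.
- jig_chock_spot (a point): The place for the chock's centre when it stands on the jig's board, touching the seated tube: midway between the cradles, 34 mm to the -y (low) side of jig_seat and 8 mm below it. Axes as jig_seat; the chock's x should lie along this x.
There are look-alikes about, which are no part of the job. What is meant by the part that bears chock_center is not green, pink or red, and is the larger of those in its own colour.

How it is judged:
On the way, in this order (a step that is already met when the one before it is completed fails the run):
1. the carbon tube rests in both cradles, centred, let go (x of carbon_tube_center in the frame of jig_seat between -0.025 and 0.025 m and y of carbon_tube_center in the frame of jig_seat between -0.008 and 0.008 m and z of carbon_tube_center in the frame of jig_seat between -0.006 and 0.008 m and angle between the x axis of carbon_tube_center and the x axis of jig_seat, either way round below 0.1 rad and contact force between the fingers and carbon_tube below 0.3 N and linear speed of carbon_tube below 0.02 m/s), for 0.2 s.
2. the chock stands on the board close to the tube on the low side, let go, the tube still in its seat (all of step 1 and x of chock_center in the frame of jig_seat between -0.04 and 0.04 m and y of chock_center in the frame of jig_seat between -0.049 and -0.026 m and z of chock_center in the frame of jig_seat between -0.013 and -0.003 m and angle between the x axis of chock_center and the x axis of jig_seat, either way round below 0.21 rad and angle between chock_center's own z axis and vertical below 0.12 rad and contact force between the fingers and chock below 0.3 N and linear speed of chock below 0.02 m/s), for 0.2 s.
At the end, for the whole second after the job is handed in: Tube in both cradles: middle within 25 mm of jig_seat along x, 8 across, -6/+8 in height, 0.1 rad. Chock upright on the board, low side: within 40 mm of midway, centre 26-49 mm across from and 3-13 mm below jig_seat, tilt < 0.12, yaw within 0.21 rad. Both let go, at rest (all of step 2); the robot touches nothing.
It fails at once if the aluminium tube is moved by more than 30 mm (distance of alu_tube_center from where it was at the start of the episode above 0.03 m).
It fails at once if the blue block is moved by more than 30 mm (distance of blue_block_center from where it was at the start of the episode above 0.03 m).
It fails at once if the carbon tube is let go over the jig more than 25 mm above its seat (contact force between the fingers and carbon_tube below 0.05 N and z of carbon_tube_center in the frame of jig_seat above 0.025 m and horizontal distance between carbon_tube_center and jig_seat below 0.15 m).
It also fails if it takes over 54 s, if anything falls off the work surface, if the arm or the gripper's body presses on something with over 40 N, if the wrist force passes 120 N, or if a joint passes its speed limit or range.

## Working session

There is one attempt and no reset: what is moved stays moved. The work goes in short steps, each a Python script; the robot and the scene stay as the last script left them, time stands still between calls to the robot, and variables do not carry over. Pictures are saved under pics/ and viewed, at most 10 in all, crops included, and the job is handed in when it is done.

```bash
mkdir -p pics; python3 - <<'E'
from workcell import manip, viewer
import cv2
for n in("scene","top"):
    cv2.imwrite(f"pics/{n}0.png",viewer.read_camera(n)); c=viewer.get_calibration(n); print(n,{k:(v.tolist() if hasattr(v,'tolist') else v) for k,v in c.items()})
s=manip.state();print(s['t'],s['ee_pos'],s['eef_rot'],s['opening'],manip.grasp_offset)
E
```

```text
scene {'fx': 427.5129854003611, 'fy': 427.5129854003611, 'cx': 258.7819381748777, 'cy': 195.79275709036858, 'R': [[0.4926143467726729, 0.8701412584832748, 0.01361233407155656], [0.6229670343778889, -0.34167292857396403, -0.7036843638721192], [-0.6076538319077326, 0.3551250486305265, -0.7103823058065394]], 't': [-0.29695428760113485, -0.3552560925597962, 1.4165235401688745]}
top {'fx': 375.1931818181374, 'fy': 375.1931818181374, 'cx': 251.7356569366508, 'cy': 191.39802878980376, 'R': [[-0.02355329989270929, -0.9996939070167284, 0.007571944122404071], [-0.9981185046089569, 0.023085947840087127, -0.0568021986326642], [0.05661000637117046, -0.00889557676339693, -0.9983567377910076]], 't': [-0.01835472532101085, 0.6322853047325866, 0.8758626487394748]}
0.1 [0.25579223 0.59696492 0.23793962] [-1.07033731e-04  2.00986788e-01  9.79593655e-01 -7.55599102e-04] 0.08843476802818337 0.0187
```

View pics/scene0.png

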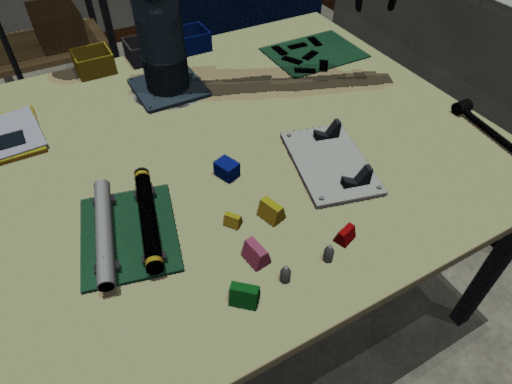

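View pics/top0.png

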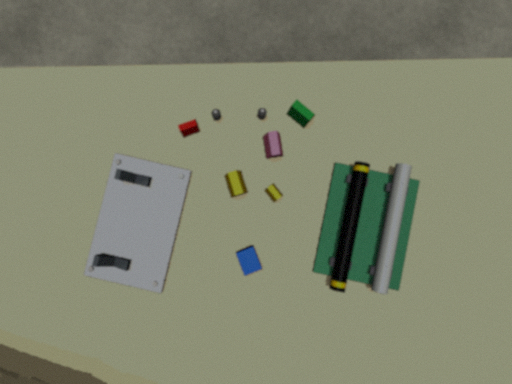

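Candidates for the chock, in top-view pixels: large yellow (236,184), small yellow (274,192), pink (273,145), green (301,113) and red (189,128). The description points to the large yellow one, which is at scene (271,211). The carbon tube is the black one with yellow bands at top (350,227), and the aluminium tube is at (393,228). The jig cradles are at top (133,178) and (112,262). Next is a close crop to check the choice and the low side of the jig.

```bash
cat > h.py <<'E'
import numpy as np, cv2
from workcell import manip, effector, viewer
def ray(n,uv,z):
    c=viewer.get_calibration(n);R=np.array(c['R']);t=np.array(c['t'])
    d=R.T@np.array([(uv[0]-c['cx'])/c['fx'],(uv[1]-c['cy'])/c['fy'],1.]);o=-R.T@t
    return o+d*(z-o[2])/d[2]
def proj(n,X):
    c=viewer.get_calibration(n);p=np.array(c['R'])@X+np.array(c['t'])
    return np.array([c['fx']*p[0]/p[2]+c['cx'],c['fy']*p[1]/p[2]+c['cy']])
def blobs(m,a=40):
    cs,_=cv2.findContours(m.astype(np.uint8),cv2.RETR_EXTERNAL,cv2.CHAIN_APPROX_NONE)
    return [c for c in cs if cv2.contourArea(c)>a]
def down(yaw): # tool z down; tool y (closing) at world angle yaw
    # R cols: x=[sin,-cos,0], y=[cos,sin,0], z=[0,0,-1]
    from scipy.spatial.transform import Rotation as Ro
    s,c=np.sin(yaw),np.cos(yaw)
    q=Ro.from_matrix(np.array([[-s,c,0],[c,s,0],[0,0,-1]]).astype(float)).as_quat()
    return np.array([q[3],q[0],q[1],q[2]])
E
python3 - <<'E'
from h import *
s=cv2.imread('pics/scene0.png');t=cv2.imread('pics/top0.png')
f=lambda im,x,y,w,h,k:cv2.resize(im[y:y+h,x:x+w],None,fx=k,fy=k,interpolation=cv2.INTER_CUBIC)
a=f(s,275,110,110,95,3.6);b=f(s,200,180,110,95,3.6);c=f(t,85,150,110,145,2);d=f(t,215,160,80,50,4)
o=np.zeros((600,800,3),np.uint8)
for im,x,y in((a,0,0),(b,400,0),(c,0,345),(d,400,345)):
    h,w=im.shape[:2];h=min(h,600-y);w=min(w,800-x);o[y:y+h,x:x+w]=im[:h,:w]
cv2.imwrite('pics/crop1.png',o)
hsv=cv2.cvtColor(t,cv2.COLOR_BGR2HSV);H,S,V=cv2.split(hsv)
for n,m in(('yellow',(H>20)&(H<35)&(S>170)),('dark',V<50),('blue',(H>100)&(H<130)&(S>150)),('white',(S<50)&(V>110))):
    for q in blobs(m,25):
        (x,y),wh,an=cv2.minAreaRect(q)
        if 60<y<300: print(n,np.round([x,y,*wh,an,cv2.contourArea(q)],1), cv2.boundingRect(q))
E
```

```text
yellow [337.5 284.   14.1   9.   14.   93. ] (331, 279, 15, 11)
yellow [273.2 192.4  13.1   9.2  51.3 100.5] (267, 185, 14, 16)
yellow [235.5 182.7  22.5  15.   72.6 295.5] (226, 171, 20, 25)
yellow [360.4 167.9  14.5   8.2  11.3  91.5] (353, 163, 15, 11)
dark [371.6 278.2   3.5  13.1  11.3  26. ] (369, 272, 6, 14)
dark [106.  259.   10.   18.   90.  140.5] (97, 254, 19, 11)
dark [380.3 229.7   5.5  81.6  11.3 175. ] (370, 190, 21, 81)
dark [128.1 176.6  16.8   8.   15.9 105. ] (120, 171, 18, 11)
dark [ 348.5  224.4   18.1  114.    11.  1775.5] (330, 167, 38, 115)
dark [297.4 116.6  20.9   7.   39.8 116.5] (288, 108, 20, 18)
blue [248.3 259.9  23.8  17.5  68.2 373. ] (237, 247, 24, 27)
white [   255.5    200.5    511.     365.       0.  160805.5] (0, 18, 512, 366)
```

View pics/crop1.png

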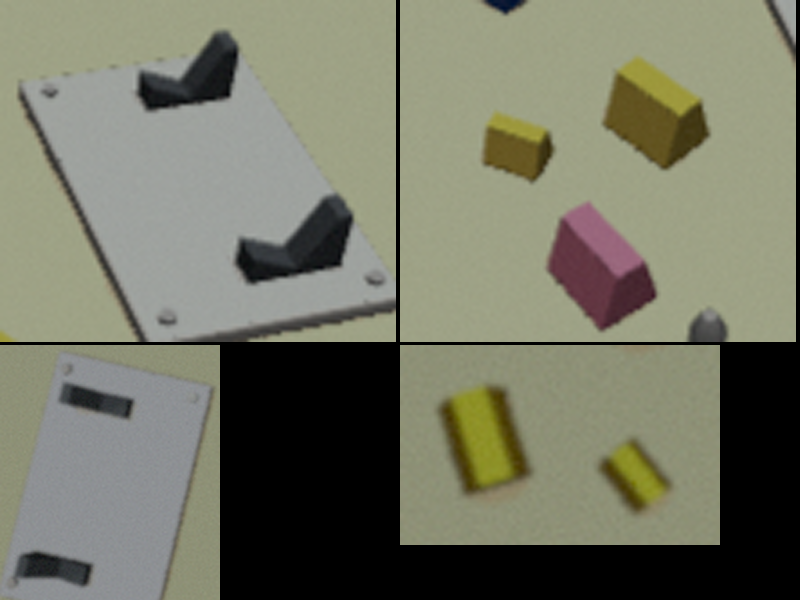

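The crop confirms that the large yellow wedge is the chock; the small yellow one and the pink one are look-alikes. The cradles' low flanks face top-image right (-y world), and the steep flanks face left.

```bash
cat > meas.py <<'E'
from h import *
def masks(t):
    hsv=cv2.cvtColor(t,cv2.COLOR_BGR2HSV);return cv2.split(hsv)
def longaxis(pts):
    (x,y),(w,h),a=cv2.minAreaRect(pts);b=cv2.boxPoints(((x,y),(w,h),a))
    e=[(b[i]+b[(i+1)%4])/2 for i in range(4)]
    return (e[0],e[2]) if np.hypot(*(e[0]-e[2]))>np.hypot(*(e[1]-e[3])) else (e[1],e[3])
def region(m,x0,y0,x1,y1):
    o=np.zeros(m.shape,np.uint8);o[y0:y1,x0:x1]=m[y0:y1,x0:x1];return o
E
python3 - <<'E'
from meas import *
t=cv2.imread('pics/top0.png');H,S,V=masks(t)
# tube
m=region((V<50)|((H>20)&(H<35)&(S>150)),325,155,372,298);m=cv2.morphologyEx(m,cv2.MORPH_CLOSE,np.ones((5,5)))
m=cv2.morphologyEx(m,cv2.MORPH_OPEN,np.ones((7,7)))
c=max(blobs(m),key=cv2.contourArea);p,q=longaxis(c);P,Q=ray('top',p,.038),ray('top',q,.038)
print('tube',p,q,(P+Q)/2,np.hypot(*(P-Q)[:2]),np.degrees(np.arctan2(*((P-Q)[1::-1]))))
# chock
m=region((H>15)&(H<36)&(S>130),215,160,255,206)
c=max(blobs(m),key=cv2.contourArea);print('chock rect',cv2.minAreaRect(c))
m=region((H>20)&(H<35)&(S>170)&(V>110),215,160,255,206)
c=max(blobs(m),key=cv2.contourArea);print('top',cv2.minAreaRect(c));p,q=longaxis(c);P,Q=ray('top',p,.044),ray('top',q,.044)
print('chock',(P+Q)/2,np.hypot(*(P-Q)[:2]),np.degrees(np.arctan2(*((P-Q)[1::-1]))))
# cradles
E=[]
for r in((105,160,165,195),(90,245,140,280)):
    m=region(V<85,*r);c=max(blobs(m),key=cv2.contourArea);p,q=sorted(longaxis(c),key=lambda e:e[0])
    hi,lo=ray('top',p,.063),ray('top',q,.038);E.append((hi,lo));print('cradle',p,q,hi,lo,np.hypot(*(hi-lo)[:2]))
mid=[h+(l-h)*42/70 for h,l in E];d=mid[0]-mid[1]
print('seat',(mid[0]+mid[1])/2,'span',np.hypot(*d[:2]),'yaw',np.degrees(np.arctan2(d[1],d[0])))
E
```

```text
tube [360.61667 162.33984] [335.83273 289.3576 ] [ 0.54672329 -0.25533984  0.038     ] 0.30030444892972125 -13.256614564765579
chock rect ((235.25003051757812, 182.75), (23.71708106994629, 15.811386108398438), 71.56504821777344)
top ((235.25003051757812, 182.75), (22.45216941833496, 8.854376792907715), 71.56504821777344)
chock [0.65118515 0.00482734 0.044     ] 0.052152908917493725 17.161955894243174
cradle [116.11766 173.52945] [150.00002 182.00003] [0.67671086 0.27309233 0.063     ] [0.65793479 0.20331554 0.038     ] 0.07225884287755432
cradle [ 93.71648 258.4473 ] [129.8567  263.11057] [0.4873948  0.32354498 0.063     ] [0.47197358 0.25104146 0.038     ] 0.07412539689719648
seat [0.57179364 0.25563456 0.048     ] span 0.19356014751831216 yaw -14.607961672153445
```

```bash
python3 - <<'E'
from h import *
D=np.radians
q=down(D(76.7));x,y=.547,-.2555
for a in((x,y,.02,76.7),(.572,.2556,.03,75.7),(.651,.005,.01,17.2),(.57,.22,.03,-14.3)):
    print(np.round(manip.solve_ik(a[:3],down(D(a[3]))),2))
manip.goto([x,y,.19],q)
print(manip.movel([x,y,.019],v=.12,max_force=15))
effector.command_gripper(.03,30)
s=manip.state();print(s['t'],s['ee_pos'],s['opening'],s['grip_force'],s['force'])
manip.movel([x,y,.22],v=.15)
s=manip.state();print(s['t'],s['ee_pos'],s['opening'],s['grip_force'],s['force'])
cv2.imwrite('pics/t1.png',viewer.read_camera('top'));cv2.imwrite('pics/s1.png',viewer.read_camera('scene'))
E
```

```text
[ 0.23  0.77  0.18  1.78 -0.22  0.61  1.88]
[-0.5   0.77  0.02  1.71 -0.02  0.66  0.85]
[-0.3   0.86  0.33  1.66 -0.4   0.69  0.53]
[-0.65  0.77  0.29  1.77 -0.34  0.65 -0.42]
False
7.8333 [ 0.54676182 -0.25639151  0.01905409] 0.03452041499007097 29.907709658145905 [-0.54891216 -4.81109472 -1.25594195]
9.325 [ 0.54649002 -0.25508754  0.2190447 ] 0.03424976679585367 29.979260712862015 [-0.03017974 -0.88437623 -3.68386356]
```

```bash
python3 - <<'E'
from h import *
q=down(np.radians(75.6));x,y=.572,.2556
manip.goto([x,y,.22],q)
manip.movel([x,y,.075],v=.12)
s=manip.state();print(s['t'],s['ee_pos'],s['opening'],s['force'])
a=viewer.read_camera('top');b=viewer.read_camera('scene')
cv2.imwrite('pics/t2f.png',a)
f=lambda im,x,y,w,h,k:cv2.resize(im[y:y+h,x:x+w],None,fx=k,fy=k,interpolation=cv2.INTER_CUBIC)
o=np.hstack([f(a,60,130,160,180,2.5),f(b,260,60,160,180,2.5)]);cv2.imwrite('pics/c2.png',o)
E
```

```text
12.6417 [0.57262968 0.25582236 0.07581647] 0.034515198256494115 [ 0.15273494  1.25476114 -3.08104736]
```

View pics/c2.png

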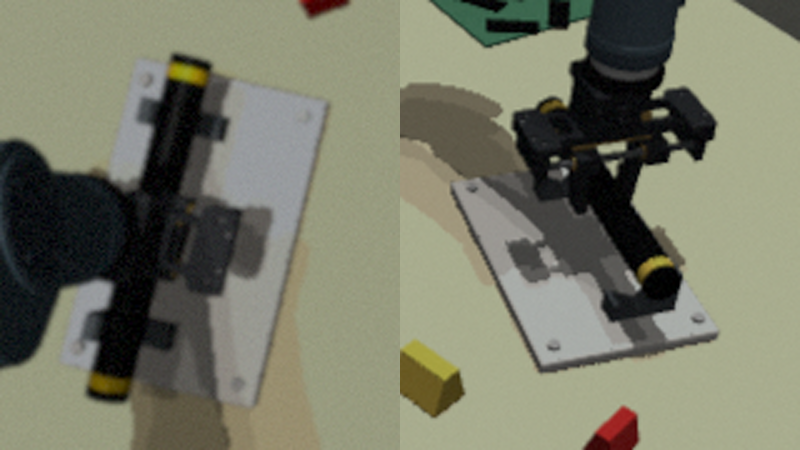

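The tube hangs over both cradles, parallel to the jig and roughly centred. In the crop its ends are at (190,60) and (108,395), which overhang the cradles about equally. Lowering it under force guard.

```bash
python3 - <<'E'
from h import *
def st(n):
    s=manip.state();print(n,round(s['t'],2),np.round(s['ee_pos'],4),round(s['opening'],4),round(s['grip_force'],2),np.round(s['force'],2))
x,y=.572,.2556
print(manip.movel([x,y,.036],v=.08,max_force=8));st('a')
print(manip.movel([x,y,.022],v=.03,max_force=5));st('b')
E
```

```text
False
a 13.38 [0.5721 0.2554 0.0357] 0.0343 29.98 [-0.03  0.7  -2.35]
True
b 13.74 [0.5728 0.2563 0.0276] 0.0344 29.63 [1.1  1.58 2.7 ]
```

```bash
python3 - <<'E'
from h import *
def st(n):
    s=manip.state();print(n,round(s['t'],2),np.round(s['ee_pos'],4),round(s['opening'],4),round(s['grip_force'],2),np.round(s['force'],2))
effector.command_gripper(.034,4);st('soft')
x,y=.572,.2556
manip.movel([x,y,.025],v=.03,max_force=5);st('down')
effector.command_gripper(.058);st('open')
manip.movel([x,y,.20],v=.15);st('up')
effector.command_gripper(.088)
manip.goto([.651,.005,.2],down(np.radians(17.2)));st('chock')
a=viewer.read_camera('top');b=viewer.read_camera('scene');cv2.imwrite('pics/t3f.png',a)
f=lambda im,x,y,w,h,k:cv2.resize(im[y:y+h,x:x+w],None,fx=k,fy=k,interpolation=cv2.INTER_CUBIC)
cv2.imwrite('pics/c3.png',np.hstack([f(a,70,130,160,180,2.5),f(b,260,60,160,180,2.5)]))
E
```

```text
soft 13.96 [0.5727 0.2563 0.0275] 0.0353 3.8 [1.27 2.52 3.  ]
down 14.21 [0.573  0.2575 0.0254] 0.0353 3.78 [2.21 4.8  1.36]
open 14.72 [0.5718 0.2552 0.0248] 0.0578 0.0 [-0.02  0.11 -0.16]
up 16.04 [0.5714 0.2554 0.199 ] 0.0579 0.0 [-0.08 -0.41  0.57]
chock 17.68 [0.651  0.0073 0.1997] 0.0882 0.0 [-0.36  0.43  0.08]
```

View pics/c3.png

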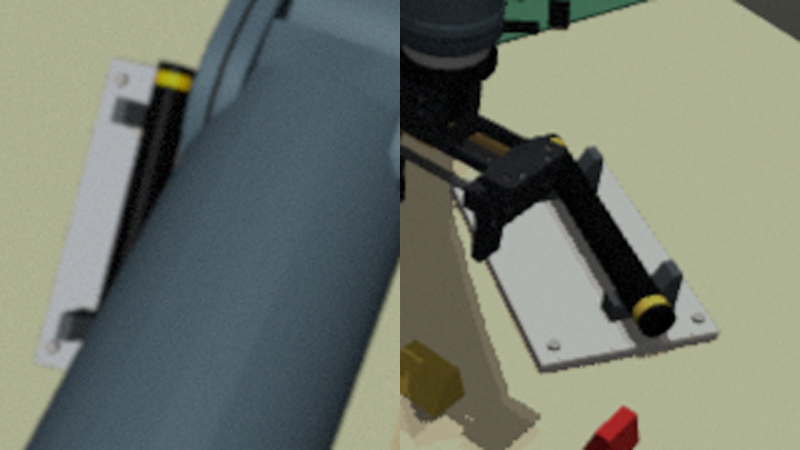

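The tube lies in both cradles and has been let go. Next, the chock.

```bash
python3 - <<'E'
from h import *
def st(n):
    s=manip.state();print(n,round(s['t'],2),np.round(s['ee_pos'],4),round(s['opening'],4),round(s['grip_force'],2),np.round(s['force'],2))
x,y=.651,.005
print(manip.movel([x,y,.010],v=.13,max_force=12));st('d')
effector.command_gripper(.045,20);st('grip')
manip.movel([x,y,.16],v=.15);st('up')
a=viewer.read_camera('top');b=viewer.read_camera('scene');cv2.imwrite('pics/t4f.png',a)
f=lambda im,x,y,w,h,k:cv2.resize(im[y:y+h,x:x+w],None,fx=k,fy=k,interpolation=cv2.INTER_CUBIC)
cv2.imwrite('pics/c4.png',np.hstack([f(a,70,130,200,200,2),f(b,200,60,200,200,2)]))
E
```

```text
False
d 19.38 [0.6516 0.005  0.0108] 0.0876 0.0 [ 1.05 -0.54  0.  ]
grip 19.97 [0.6512 0.0051 0.0101] 0.0562 19.98 [-0.03  1.41  0.95]
up 21.12 [0.6503 0.0052 0.1589] 0.0557 19.98 [ 0.19 -0.8  -2.03]
```

View pics/c4.png

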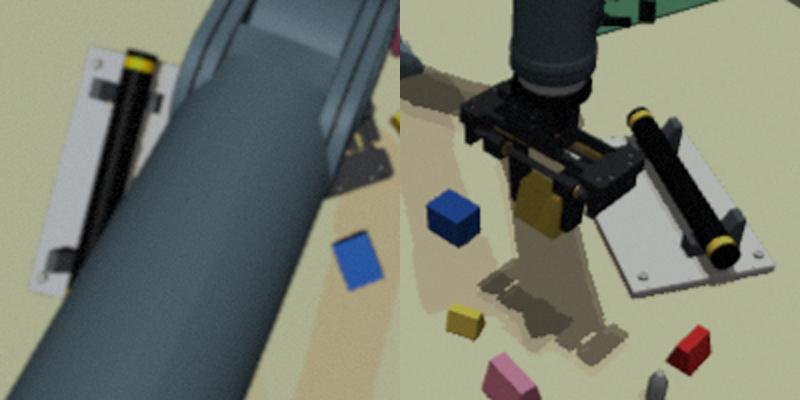

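The chock is gripped upright, the tube is seated, and the blue block has not moved. I'll measure the seated tube from its yellow bands in the unobstructed scene view, then place the chock.

```bash
python3 - <<'E'
from meas import *
b=viewer.read_camera('scene');t=cv2.imread('pics/t4f.png')
H,S,V=masks(b);m=region((H>17)&(H<36)&(S>120),305,105,390,200)
C=[]
for c in blobs(m,15):
    u=np.array(cv2.minAreaRect(c)[0]);C.append(ray('scene',u,.045));print(u,cv2.contourArea(c),C[-1])
if len(C)==2:
    C.sort(key=lambda p:-p[0]);d=C[0]-C[1];print('mid',(C[0]+C[1])/2,np.hypot(*d[:2]),np.degrees(np.arctan2(d[1],d[0])))
H,S,V=masks(t);m=region((H>17)&(H<36)&(S>120),120,140,150,180)
for c in blobs(m,15): print('top',ray('top',cv2.minAreaRect(c)[0],.045))
E
```

```text
[358.97317505 181.35852051] 72.0 [0.69116239 0.23118132 0.045     ]
[318.74057007 118.03301239] 39.5 [0.42504606 0.2985584  0.045     ]
mid [0.55810422 0.26486986 0.045     ] 0.274513333537777 -14.207950582803127
top [0.70455424 0.22489703 0.045     ]
```

```bash
cat > tgt.py <<'E'
import numpy as np
w=np.radians(-14.2);c=np.array([.572,.2578]);yv=np.array([-np.sin(w),np.cos(w)])
def P(o,z): return [*(c+o*yv),z]
E
python3 - <<'E'
from h import *
from tgt import *
def st(n):
    s=manip.state();print(n,round(s['t'],2),np.round(s['ee_pos'],4),round((s['ee_pos'][:2]-c)@yv,4),round(s['opening'],4),round(s['grip_force'],2),np.round(s['force'],2))
manip.goto(P(-.046,.16),down(w));st('above')
manip.movel(P(-.046,.034),v=.12,max_force=10);st('low')
print(manip.movel(P(-.046,.022),v=.025,max_force=3));st('touch')
z=manip.state()['ee_pos'][2]
print(manip.movel(P(-.034,z+.0005),v=.025,max_force=4));st('slid')
b=viewer.read_camera('scene');a=viewer.read_camera('top')
f=lambda im,x,y,w,h,k:cv2.resize(im[y:y+h,x:x+w],None,fx=k,fy=k,interpolation=cv2.INTER_CUBIC)
cv2.imwrite('pics/c5.png',np.hstack([f(a,70,130,130,160,3),f(b,260,80,130,160,3)]))
E
```

```text
above 22.18 [0.5614 0.2118 0.1602] -0.0472 0.0559 19.98 [ 0.34 -1.27 -1.76]
low 23.38 [0.5614 0.2134 0.0348] -0.0457 0.0558 19.98 [-0.13  1.19 -1.63]
True
touch 23.79 [0.5609 0.2135 0.0247] -0.0457 0.0559 19.98 [0.04 0.39 2.86]
True
slid 24.02 [0.561  0.2138 0.0247] -0.0454 0.0561 19.98 [-0.48  0.76  4.56]
```

View pics/c5.png

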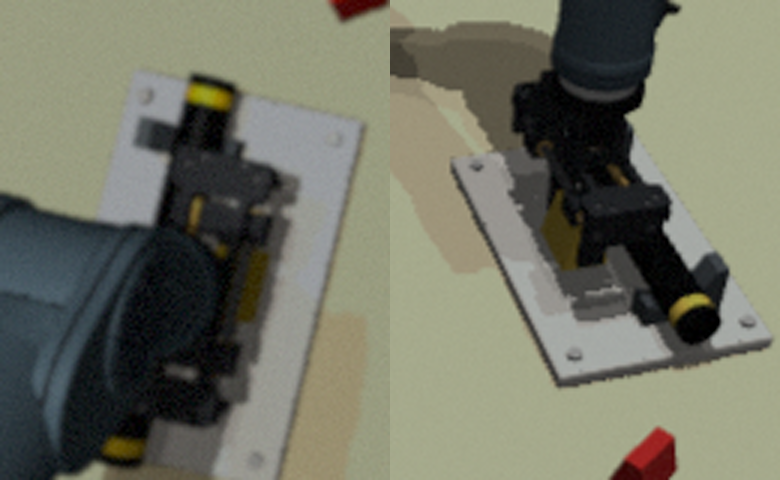

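The chock is down on the board between the cradles on the low side, but the slide stopped on vertical force. I'll raise it 1.5 mm, close in to the tube, then set it down and release.

```bash
python3 - <<'E'
from h import *
from tgt import *
def st(n):
    s=manip.state();print(n,round(s['t'],2),np.round(s['ee_pos'],4),round((s['ee_pos'][:2]-c)@yv,4),round(s['opening'],4),round(s['grip_force'],2),np.round(s['force'],2))
manip.movel(P(-.0455,.0265),v=.03);manip.dwell(.3);st('lift')
print(manip.movel(P(-.033,.0265),v=.02,max_force=3.5));st('slid')
o=(manip.state()['ee_pos'][:2]-c)@yv
print(manip.movel(P(o-.0005,.023),v=.02,max_force=3));st('down')
effector.command_gripper(.076);st('open')
manip.movel(P(o-.0005,.18),v=.15)
manip.goto([.40,-.10,.30],down(w));st('away')
b=viewer.read_camera('scene');a=viewer.read_camera('top');cv2.imwrite('pics/t6f.png',a);cv2.imwrite('pics/s6f.png',b)
f=lambda im,x,y,w,h,k:cv2.resize(im[y:y+h,x:x+w],None,fx=k,fy=k,interpolation=cv2.INTER_CUBIC)
cv2.imwrite('pics/c6.png',np.hstack([f(a,70,130,130,180,3),f(b,260,80,130,180,3)]))
E
```

```text
lift 24.68 [0.5607 0.2136 0.0263] -0.0456 0.0559 19.98 [ 0.88  0.13 -1.07]
False
slid 25.45 [0.5639 0.2257 0.0265] -0.0331 0.0559 19.98 [ 0.62 -0.45 -0.97]
True
down 25.66 [0.5641 0.2254 0.0244] -0.0334 0.0556 19.99 [0.08 0.22 3.86]
open 26.14 [0.5633 0.2254 0.0237] -0.0335 0.0756 0.0 [ 0.07 -0.49 -0.58]
away 28.76 [ 0.4005 -0.0992  0.2998] -0.3882 0.0758 0.0 [ 0.1   0.66 -0.64]
```

View pics/c6.png

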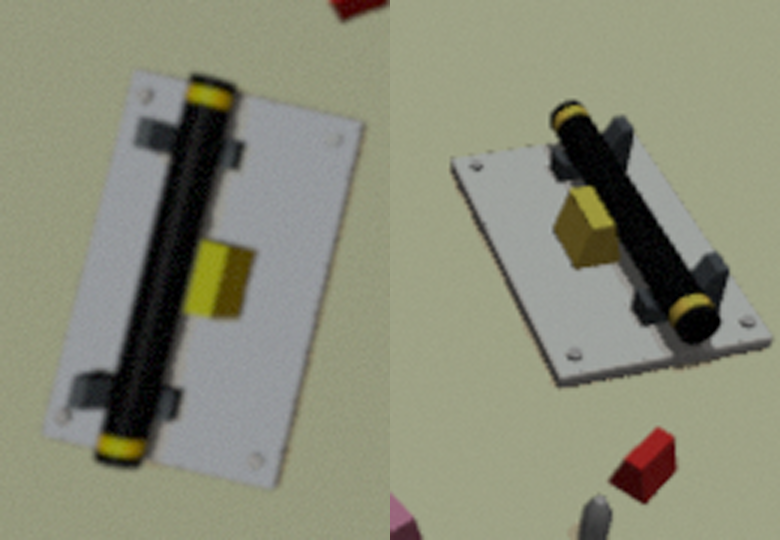

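The chock stands upright between the cradles, beside the seated tube. A numeric check before hand-in.

```bash
python3 - <<'E'
from meas import *
from tgt import *
t=cv2.imread('pics/t6f.png');H,S,V=masks(t);Y=(H>15)&(H<36)&(S>120)
B=[ray('top',cv2.minAreaRect(max(blobs(region(Y,*r),15),key=cv2.contourArea))[0],.045)[:2] for r in((125,150,155,170),(95,270,125,288))]
d=B[0]-B[1];C=(B[0]+B[1])/2;a=np.arctan2(d[1],d[0]);ax=d/np.hypot(*d);n=np.array([-ax[1],ax[0]])
print('tube',C,np.degrees(a),'rel',(C-c)@n)
q=max(blobs(region(Y,128,200,160,245)),key=cv2.contourArea)
q2=max(blobs(region(Y&(V>120),128,200,160,245)),key=cv2.contourArea)
foot=np.array([ray('top',p[0],.015)[:2]-C for p in q]);top=np.array([ray('top',p[0],.059)[:2]-C for p in q2])
print('foot outer y (want -56)',(foot@n).min(),'x',(top@ax).min(),(top@ax).max(),'top y',(top@n).min(),(top@n).max())
print('chock rects',cv2.minAreaRect(q),cv2.minAreaRect(q2))
for nm in('top0','t6f'):
    H2,S2,_=masks(cv2.imread(f'pics/{nm}.png'));print(nm,'blue',[cv2.minAreaRect(k)[0] for k in blobs(region((H2>100)&(H2<130)&(S2>150),230,240,270,280))])
E
```

```text
tube [0.57143349 0.25938831] -14.514482763799151 rel 0.0013956380494856196
foot outer y (want -56) -0.053983027183621156 x -0.025370783948443672 0.028922622469550387 top y -0.04502213863710138 -0.02525549233065469
chock rects ((141.58706665039062, 223.28932189941406), (19.412872314453125, 25.184267044067383), 12.994617462158203) ((138.29412841796875, 222.8235626220703), (8.731282234191895, 24.25356101989746), 14.03624439239502)
top0 blue [(248.34483337402344, 259.862060546875)]
t6f blue [(248.41378784179688, 260.03448486328125)]
```

```bash
python3 -c "
from workcell import manip
print(manip.sign_off(),manip.state()['t'])"
```

```text
the job is handed in; nothing more can be done
the job is handed in; nothing more can be done
```

The carbon tube is seated centred in both cradles, and the chock stands upright against it on the low side, about 34 mm off the tube axis. The blue block has not moved, the aluminium tube was left alone (its final position was not re-measured), and the job was handed in with about 29 s on the clock at the last reading; no verdict came back.

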